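# Move the spindle fittings to the new rack in reverse order

### The arm

A 7-joint arm with a two-finger parallel gripper is mounted at the origin on the work surface. World frame = base frame: x ahead of the robot, y to its left, z up, the work surface at z = 0. Lengths are in m, angles in rad, forces in N, time in s.
With the tool pointing down it reaches from about 0.425 to 0.925 m from the base axis. Payload 6.8 kg.
Tool frame: the origin (TCP) lies at the very end of the fingers, on their centre line; the grasp point (between the pads) lies 19 mm behind it; z points along the fingers, y is the line along which they close (so a half turn about z gives the same grasp; the last joint's range is limited). The gripper opens to 85 mm and grips with 20 to 120 N. Pads are 22 mm wide; open, the fingers measure 114 mm over their backs; the gripper's body (76 mm by 85 mm) begins 54 mm behind the grasp point. The pads swing forward as they close: fully open they stand 13 mm farther back than shut.
Start: joints at [-1.457, 0.477, 0.022, 1.555, -0.011, 1.109, -0.083], TCP at [0.148, 0.658, 0.231] pointing down, gripper open.
Joint ranges: [-2.96, 2.96], [-0.34, 2.1], [-1.41, 1.46], [0.24, 2.44], [-1.37, 4.51], [0.17, 1.92], [-2.96, 2.96]. Speed limits (rad/s): [2.39, 2.39, 3.14, 3.14, 3.14, 3.14, 3.14].

### API

Orientations are given as a rotation vector (axis times angle).
In Python, from bench import r gives the robot as it stands.
- The arm moves only by the tool play_rows, never from a script. Its argument "targets" is text: rows parted by semicolons, each of 5 numbers parted by spaces: the closure, from -1 (fully open) to 1 (shut), then the shift along the tool's x, y, z in m, then the turn about the tool's z in rad. In form: gripper dx dy dz spin; .... A call has 1 to 8 rows; each row is the pose to reach, as a shift and turn from the pose commanded when the call began, along the tool's axes at that moment; what a row does not reach only later rows make up. A row lasts 1/12 s, in which the tool goes at most 41.7 mm and 7.16 degrees, less where a joint would pass 70% of its speed; a pose out of reach is approached as far as the arm can. A call with a gripper value outside its range is refused whole. The fingers move at their own pace and stop on an object; "squeeze" is the grip in N (left out, the last holds). Time passes only in rows, so rows that repeat a pose let the fingers close. It gives the time, the measured TCP pose, the force, the opening and the grip force at its end, in the units of the state.
- r.get_obs(): the state, without advancing time (a new reading comes with each control period).
- r.grab_frame(name): name is "scene" or "top" or "wrist"; returns the picture (400x640x3 uint8, red, green, blue); there is no depth.
- r.camera_info(name): a dict with "fov_y" (degrees; the focal length in pixels is half the picture's height over the tangent of half this angle, whatever the lens; pixels are square), "cx", "cy" (the principal point, pixels), "position" and "rotation" of the camera in the world. Camera axes: x right, y down, z forward; pixel columns grow to the right and rows downward; lengths in m; the calibration is good to about 2 mm. A picture is of the moment at which its call begins: read the wrist's pose just before it. camera_info takes no time and is no camera call; for the wrist camera it gives the pose at the moment of the call.
- r.hand_in(): hands the job in; it is judged then, once.
The state is a dict: "clock": time; "joints": joint angles; "qvel": joint speeds; "tau": joint torques, N m; "tcp_pos": TCP position; "orientation": TCP orientation; "contact_force": force on the tool from outside, world axes, zero at the start; "moment": the same for the moment, N m; "grip_width": finger opening in m; "gripper_force": force on a finger pad.
Only numpy, scipy, OpenCV 4.12 (cv2) and the standard library are available. Lean on these libraries where they do the work, as an engineer would, in place of code of your own. Each camera call takes 0.05 s, during which the arm holds its last target. There are 200 camera calls.

### The job

Move all four spindle fittings from the old rack to the empty new rack, one to a pocket, in the reverse order: the one at the left end of the old row goes in the right end pocket of the new rack, the next one beside it, and so on. Set each down gently, without dropping it, and leave all four standing upright on the pocket floors, let go and at rest.

Things in the scene. Friction and masses are not known exactly. Their poses are not given: they have to be found in the camera images.
- old_rack: The old rack, painted grey, with a rubber pad in each pocket; full at the start. Fixed tray 88 x 340 mm, four 80 x 80 mm pockets in a row along its y (robot's left, turned up to 15 deg): centres at x = 0, y = -126, -42, 42, 126 mm from its origin (centre of underside, on the bench). Pocket floor 6 mm, tops of the 4 mm walls 14 mm above the bench.
- new_rack: The new rack, bare aluminium, empty at the start, same shape as the old; either may be left or right. Fixed tray 88 x 340 mm, four 80 x 80 mm pockets in a row along its y (robot's left, turned up to 15 deg): centres at x = 0, y = -126, -42, 42, 126 mm from its origin (centre of underside, on the bench). Pocket floor 6 mm, tops of the 4 mm walls 14 mm above the bench.
- wheel: Cup wheel: a wide round steel disc 60 mm in diameter and 22 mm high, 58 mm tall with its shank. Origin: centre of its underside, z up; about 350 g. Taken by the round steel shank on top, 24 mm in diameter, from 22 to 58 mm above the origin.
- core: Core bit: a slim round steel cylinder 34 mm in diameter and 46 mm high, 82 mm tall with its shank, the tallest. Origin: centre of its underside, z up; about 250 g. Taken by the round steel shank on top, 24 mm in diameter, from 46 to 82 mm above the origin.
- block: Collet block: a square steel block 44 x 44 mm and 34 mm high, 70 mm tall with its shank. Origin: centre of its underside, z up; about 400 g. Taken by the round steel shank on top, 24 mm in diameter, from 34 to 70 mm above the origin.
- spider: Driver spider: three steel arms at 120 degrees, reaching 32 mm from the axis and 14 mm high, each with a small pin up to 20 mm high, round a 30 mm boss 26 mm high; 62 mm tall with its shank. Origin: centre of its underside, z up; about 250 g. Taken by the round steel shank on top, 24 mm in diameter, from 26 to 62 mm above the origin.
- seat_wheel: Seat of the cup wheel (identical to the other three seats): a black rubber pad 70 x 70 x 3 mm glued in one pocket of the old rack, on which the cup wheel stands at the start. Fixed. Origin: centre of its underside, 6 mm above the bench; it marks the place that the cup wheel had in the old row.
- seat_core: Seat of the core bit (identical to the other three seats): a black rubber pad 70 x 70 x 3 mm glued in one pocket of the old rack, on which the core bit stands at the start. Fixed. Origin: centre of its underside, 6 mm above the bench; it marks the place that the core bit had in the old row.
- seat_block: Seat of the collet block (identical to the other three seats): a black rubber pad 70 x 70 x 3 mm glued in one pocket of the old rack, on which the collet block stands at the start. Fixed. Origin: centre of its underside, 6 mm above the bench; it marks the place that the collet block had in the old row.
- seat_spider: Seat of the driver spider (identical to the other three seats): a black rubber pad 70 x 70 x 3 mm glued in one pocket of the old rack, on which the driver spider stands at the start. Fixed. Origin: centre of its underside, 6 mm above the bench; it marks the place that the driver spider had in the old row.

How it is judged:
By the outcome, as a careful person would: the job done as asked, in the order asked, and still so for the second after the job is handed in, with the robot touching nothing.
It also fails if it takes over 122 s, if anything falls off the work surface, if the arm or the gripper's body presses on something with over 40 N, if the wrist force passes 120 N, or if a joint passes its speed limit or range.

## Working session

There is one attempt and no reset: what is moved stays moved. The work goes in short steps, Python scripts to look and compute and a tool call to move; the robot and the scene stay as the last step left them, time stands still between calls to the robot, and variables do not carry over. Pictures are saved under pics/ and viewed, at most 14 in all, crops included, and the job is handed in when it is done.

Besides the shell and the picture viewer there is one more tool, called after "Emit:" by a JSON object that holds its "fn" and its "kwargs". play_rows: Moves the arm, as the interface text tells. Its arguments: {"type":"object","properties":{"targets":{"type":"string"},"squeeze":{"type":"number"}},"required":["targets"]}

```bash
ls; mkdir -p pics
python3 - <<'E'
from bench import r
import cv2
o=r.get_obs();print({k:(o[k]) for k in ("clock","tcp_pos","orientation","grip_width")})
for n in("top","scene"):
    cv2.imwrite(f"pics/{n}0.png",r.grab_frame(n)[:,:,::-1]);print(n,r.camera_info(n))
print(r.camera_info("wrist"))
E
```

```text
pics
{'clock': 0.0, 'tcp_pos': array([0.14839794, 0.65785897, 0.23031144]), 'orientation': array([-3.47679640e-01, -3.12225766e+00,  2.92527504e-03]), 'grip_width': 0.08547667039025267}
top {'fov_y': 48.47548039523798, 'cx': 312.65574100468314, 'cy': 196.0706450842688, 'position': array([ 0.36356642, -0.00579762,  1.18265028]), 'rotation': array([-2.17183479,  2.12873335, -0.15935559])}
scene {'fov_y': 49.02029035775655, 'cx': 317.69335188529413, 'cy': 195.32306772305128, 'position': array([ 0.92010313, -0.56329603,  0.76605562]), 'rotation': array([-2.29093317, -0.73847552,  0.31539279])}
{'fov_y': 67.46504791062117, 'cx': 317.11536784185415, 'cy': 195.4313687297773, 'position': array([0.08254979, 0.67334541, 0.37188454]), 'rotation': array([2.27717268, 1.82281352, 0.24702219])}
```

View pics/top0.png

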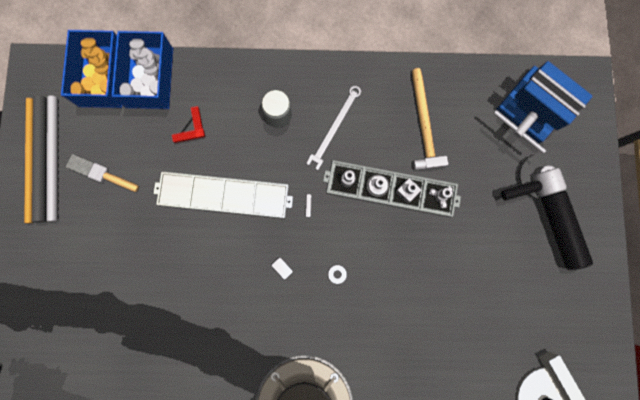

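View pics/scene0.png

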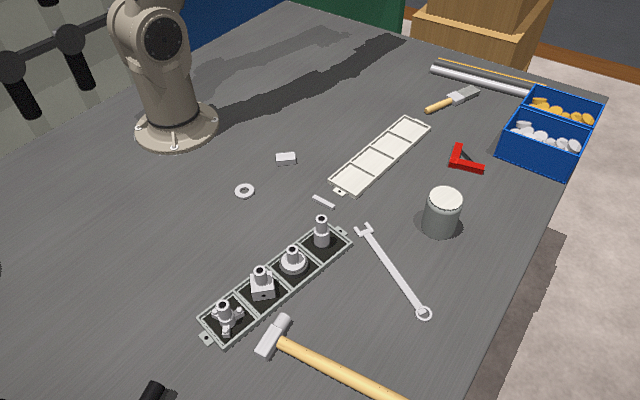

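The top view shows the new (white) rack at left, its body running from about (158,173) to (289,216), and the old rack at right, from (327,163) to (459,213). From left to right the old row is core (348,178), wheel (378,184), block (409,189) and spider (441,196). So the new rack, right to left, gets core, wheel, block, spider.

```bash
cat > h.py <<'E'
import numpy as np,cv2
from scipy.spatial.transform import Rotation as R
from bench import r
def cast(info,uv,z):
    f=200/np.tan(np.radians(info["fov_y"]/2)); uv=np.atleast_2d(uv).astype(float)
    d=np.c_[(uv[:,0]-info["cx"])/f,(uv[:,1]-info["cy"])/f,np.ones(len(uv))]
    d=R.from_rotvec(info["rotation"]).apply(d); p=np.array(info["position"])
    return p+d*((z-p[2])/d[:,2])[:,None]
def tool(delta,o=None):
    o=o or r.get_obs(); return R.from_rotvec(o["orientation"]).inv().apply(delta)
def rackfit(p):  # centre, y-axis angle of the long side, from outline points
    (c,s,a)=cv2.minAreaRect((p[:,:2]*1000).astype(np.float32))
    return np.array(c)/1000,s,a
E
python3 - <<'E'
from h import *
im=cv2.imread("pics/top0.png"); info=r.camera_info("top")
g=im.min(2).astype(np.uint8)
def fit(mask,name):
    mask=cv2.morphologyEx(mask,cv2.MORPH_OPEN,np.ones((9,9)))
    cs,_=cv2.findContours(mask,cv2.RETR_EXTERNAL,cv2.CHAIN_APPROX_NONE)
    c=max(cs,key=cv2.contourArea)[:,0]; print(name,rackfit(cast(info,c,.014)))
m=np.zeros_like(g); m[165:225,150:296]=255
fit(((g>150)&(m>0)).astype(np.uint8)*255,"new")
# old: rack differs from bench: pads darker, walls lighter -> close
print(im[180,300],im[165,345],im[178,337],im[215,400])
m[:]=0; m[155:220,322:464]=255
mm=(((g>85)|(g<42))&(m>0)).astype(np.uint8)*255
mm=cv2.morphologyEx(mm,cv2.MORPH_CLOSE,np.ones((5,5)))
cv2.imwrite("pics/m.png",mm)
fit(mm,"old")
for n,uv,h in(("core",(348,176),.091),("wheel",(377,181),.067),("block",(408,185),.079),("spider",(441,194),.071)): print(n,cast(info,uv,h)[0].round(4))
cv2.imwrite("pics/crop.png",cv2.resize(im[150:225,315:475],None,fx=5,fy=5,interpolation=cv2.INTER_CUBIC))
E
```

```text
new (array([0.5310506, 0.2275058]), (346.2529602050781, 90.71784973144531), 85.31744384765625)
[87 89 93] [131 131 130] [23 29 24] [94 91 97]
old (array([ 0.56070679, -0.22575354]), (173.27342224121094, 381.3861083984375), 1.1565619707107544)
core [ 0.5723 -0.098   0.091 ]
wheel [ 0.5655 -0.1742  0.067 ]
block [ 0.5547 -0.2506  0.079 ]
spider [ 0.5347 -0.3359  0.071 ]
```

View pics/crop.png

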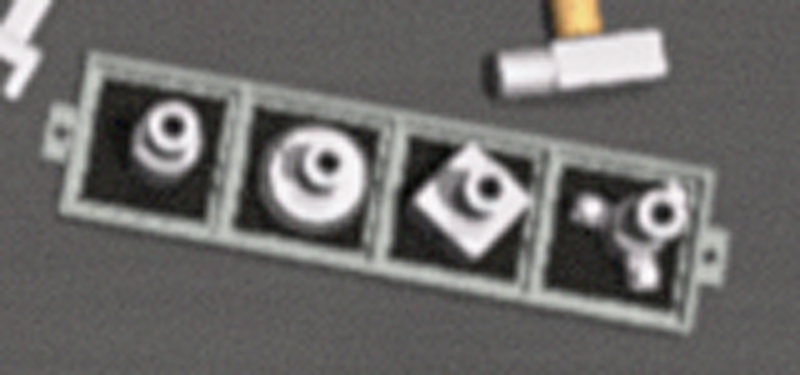

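The crop shows the shank bores at (173,127), (327,162), (489,188) and (661,213), and the old rack's corners at (92,52), (716,172), (690,330) and (62,212).

Run:
```python
from h import *
info=r.camera_info("top")
t=lambda a:np.array(a)/5+[315,150]-.4
c=cast(info,t([(92,52),(716,172),(690,330),(62,212)]),.014)[:,:2]
print("old",c.mean(0),np.degrees(np.arctan2(*(-(c[0]+c[3]-c[1]-c[2])*[1,-1]))), np.linalg.norm(c[0]-c[1]),np.linalg.norm(c[0]-c[3]))
P={}
for n,uv,h in(("core",(173,127),.091),("wheel",(327,162),.067),("block",(489,188),.079),("spider",(661,213),.071)):
    P[n]=cast(info,t(uv),h)[0]; print(n,P[n].round(4))
o=r.get_obs(); print("to above core (tool)",tool(P["core"]+[0,0,.25-.091]-o["tcp_pos"]).round(3))
R0=R.from_rotvec(o["orientation"]).as_matrix();print(R0.round(3))
print(cv2.boxPoints(((531.05,227.5),(346.25,90.7),85.317)))
```

```text
old [ 0.55754164 -0.22340209] -9.754099221938237 0.3397368877989809 0.08863410416278784
core [ 0.5749 -0.101   0.091 ]
wheel [ 0.563  -0.1819  0.067 ]
block [ 0.5493 -0.2617  0.079 ]
spider [ 0.5396 -0.3508  0.071 ]
to above core (tool) [-0.583 -0.647 -0.018]
[[-0.976  0.22  -0.   ]
 [ 0.22   0.976 -0.002]
 [-0.    -0.002 -1.   ]]
[[471.71698   58.655457]
 [562.1142    51.250458]
 [590.383    396.34454 ]
 [499.98578  403.74954 ]]
```

Emit:
{"fn": "play_rows", "kwargs": {"targets": "-1 -0.583 -0.647 0 1.48;-1 -0.583 -0.647 0 1.48;-1 -0.583 -0.647 0 1.48;-1 -0.583 -0.647 0 1.48;-1 -0.583 -0.647 0 1.48;-1 -0.583 -0.647 0 1.48;-1 -0.583 -0.647 0 1.48;-1 -0.583 -0.647 0 1.48", "squeeze": 40}}

```text
clock: 0.77
tcp_pos: [0.3121, 0.3657, 0.2311]
orientation: [-1.81, -2.568, 0.001]
contact_force: [1.8, 0.2, 0.6]
grip_width: 0.0856
gripper_force: 0.0
```

```bash
cat > go.py <<'E'
import sys
from h import *
o=r.get_obs(); M=R.from_rotvec(o["orientation"]).as_matrix(); h=np.degrees(np.arctan2(M[1,1],M[0,1]))
t=np.array([float(v) for v in sys.argv[1:4]])
print("t",round(o["clock"],2),"tcp",o["tcp_pos"].round(4),"yhead",h.round(1),"j",o["joints"].round(2),"tool delta",tool(t-o["tcp_pos"],o).round(4),"spin",np.radians(h+8).round(3),"tilt",M[:2,2].round(4),"F",o["contact_force"].round(1))
E
python3 go.py .575 -.101 .25
```

```text
t 0.77 tcp [0.3121 0.3657 0.2311] yhead 19.6 j [-1.27  0.15  0.3   2.02 -0.06  0.97 -0.59] tool delta [-0.5279  0.0907 -0.019 ] spin 0.483 tilt [-0.0004 -0.0001] F [1.8 0.2 0.6]
```

Emit:
{"fn": "play_rows", "kwargs": {"targets": "-1 -0.528 0.091 -0.019 0.483;-1 -0.528 0.091 -0.019 0.483;-1 -0.528 0.091 -0.019 0.483;-1 -0.528 0.091 -0.019 0.483;-1 -0.528 0.091 -0.019 0.483;-1 -0.528 0.091 -0.019 0.483;-1 -0.528 0.091 -0.019 0.483;-1 -0.528 0.091 -0.019 0.483"}}

```text
clock: 1.43
tcp_pos: [0.4774, 0.0767, 0.2432]
orientation: [-2.365, -2.068, -0.001]
contact_force: [-0.3, 1.4, -0.1]
grip_width: 0.0851
gripper_force: 0.0
```

```bash
python3 go.py .575 -.101 .25
```

```text
t 1.43 tcp [0.4774 0.0767 0.2432] yhead -7.7 j [-0.85  0.15  0.63  2.02 -0.11  1.   -0.3 ] tool delta [-0.1631  0.1204 -0.0069] spin 0.006 tilt [0.     0.0006] F [-0.3  1.4 -0.1]
```

Emit:
{"fn": "play_rows", "kwargs": {"targets": "-1 -0.163 0.12 -0.007 0;-1 -0.163 0.12 -0.007 0;-1 -0.163 0.12 -0.007 0;-1 -0.163 0.12 -0.007 0;-1 -0.163 0.12 -0.007 0;-1 -0.163 0.12 -0.007 0;-1 -0.163 0.12 -0.007 0;-1 -0.163 0.12 -0.007 0"}}

```text
clock: 2.1
tcp_pos: [0.5738, -0.0984, 0.2495]
orientation: [-2.364, -2.067, 0.001]
contact_force: [-0.1, 0.2, 0.5]
grip_width: 0.0853
gripper_force: 0.0
```

```bash
python3 go.py .575 -.101 .25
python3 - <<'E'
from h import *
print(r.camera_info("wrist")); cv2.imwrite("pics/w1.png",r.grab_frame("wrist")[:,:,::-1])
E
```

```text
t 2.1 tcp [ 0.5738 -0.0984  0.2495] yhead -7.7 j [-0.48  0.36  0.7   1.8  -0.26  1.08  0.18] tool delta [-0.0024  0.0016 -0.0005] spin 0.006 tilt [-0.0014  0.0005] F [-0.1  0.2  0.5]
{'fov_y': 67.46504791062117, 'cx': 317.11536784185415, 'cy': 195.4313687297773, 'position': array([ 0.58371899, -0.03078593,  0.39096628]), 'rotation': array([ 2.862548  , -0.19102709, -0.02848148])}
```

View pics/w1.png

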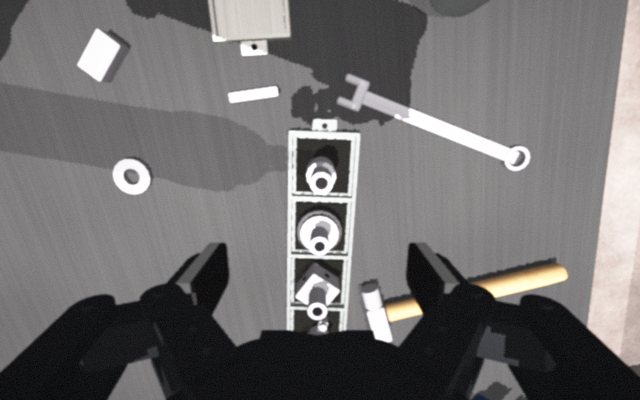

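The wrist view shows the shank tops: core at about (320,183), wheel (320,241) and block (317,310).

Run:
```python
from h import *
info=dict(fov_y=67.46504791062117,cx=317.11536784185415,cy=195.4313687297773,position=np.array([ 0.58371899,-0.03078593,0.39096628]),rotation=np.array([ 2.862548,-0.19102709,-0.02848148]))
im=cv2.imread("pics/w1.png")
for n,uv,h in(("core",(320,183),.091),("wheel",(320,241),.067),("block",(317,310),.079)): print(n,cast(info,uv,h)[0].round(4))
c=[(291,132),(360,134)]
print(cast(info,c,.014).round(4))
cv2.imwrite("pics/w1c.png",cv2.resize(im[120:330,270:380],None,fx=2.8,fy=2.8,interpolation=cv2.INTER_CUBIC))
```

```text
core [ 0.5768 -0.1013  0.091 ]
wheel [ 0.5671 -0.1762  0.067 ]
block [ 0.5523 -0.2602  0.079 ]
[[ 0.548  -0.0506  0.014 ]
 [ 0.6321 -0.0643  0.014 ]]
```

View pics/w1c.png

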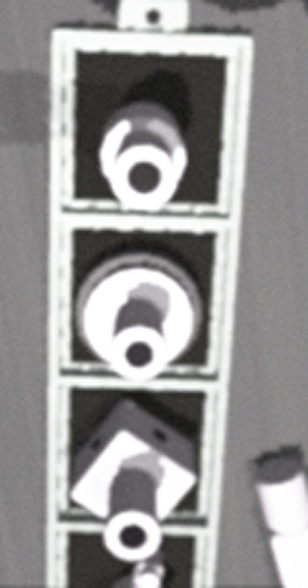

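The crop puts the bores at core (321,183), wheel (319,246) and block (317,312), in agreement with the top view within 2–3 mm.

Emit:
{"fn": "play_rows", "kwargs": {"targets": "-1 0 0 0.04 0;-1 0 0 0.08 0;-1 0 0 0.1 0;-1 0 0 0.1 0;-1 0 0 0.1 0"}}

```text
clock: 2.57
tcp_pos: [0.5735, -0.0973, 0.1497]
orientation: [-2.362, -2.069, 0.002]
contact_force: [0.5, -0.8, 1.0]
grip_width: 0.0852
gripper_force: 0.0
```

```bash
python3 go.py .5762 -.101 .059
```

```text
t 2.57 tcp [ 0.5735 -0.0973  0.1497] yhead -7.6 j [-0.42  0.48  0.63  1.89 -0.36  0.89  0.26] tool delta [-0.0033  0.0033  0.0907] spin 0.008 tilt [-0.0022  0.0005] F [ 0.5 -0.8  1. ]
```

Emit:
{"fn": "play_rows", "kwargs": {"targets": "-1 -0.003 0.003 0.03 0;-1 -0.003 0.003 0.06 0;-1 -0.003 0.003 0.08 0;-1 -0.003 0.003 0.091 0;-1 -0.003 0.003 0.091 0;-1 -0.003 0.003 0.091 0;1 -0.003 0.003 0.091 0;1 -0.003 0.003 0.091 0", "squeeze": 60}}

```text
clock: 3.23
tcp_pos: [0.5782, -0.1024, 0.061]
orientation: [2.363, 2.066, 0.004]
contact_force: [0.1, -0.5, 1.0]
grip_width: 0.0639
gripper_force: 0.0
```

Emit:
{"fn": "play_rows", "kwargs": {"targets": "1 0 0 0 0;1 0 0 0 0;1 0 0 0 0;1 0 0 0 0;1 0 0 0 0;1 0 0 0 0"}}

```text
clock: 3.73
tcp_pos: [0.5773, -0.1023, 0.0598]
orientation: [2.365, 2.067, 0.001]
contact_force: [-1.4, 0.4, 6.3]
grip_width: 0.0223
gripper_force: 58.6
```

```bash
python3 go.py .5762 -.101 .059
```

```text
t 3.73 tcp [ 0.5773 -0.1023  0.0598] yhead -7.7 j [-0.33  0.61  0.54  1.93 -0.46  0.72  0.35] tool delta [ 0.0011 -0.0013  0.0008] spin 0.006 tilt [0.001  0.0003] F [-1.4  0.4  6.3]
```

Emit:
{"fn": "play_rows", "kwargs": {"targets": "1 0 0 -0.01 0;1 0 0 -0.04 0;1 0 0 -0.08 0;1 0 0 -0.11 0;1 0 0 -0.11 0"}}

```text
clock: 4.15
tcp_pos: [0.58, -0.1037, 0.1752]
orientation: [2.361, 2.062, 0.01]
contact_force: [1.4, -0.2, -2.9]
grip_width: 0.0223
gripper_force: 59.7
```

```bash
python3 go.py .5207 .1019 .17
```

```text
t 4.15 tcp [ 0.58   -0.1037  0.1752] yhead -7.7 j [-0.42  0.46  0.66  1.86 -0.34  0.93  0.25] tool delta [ 0.1957 -0.0865  0.0046] spin 0.005 tilt [ 0.0093 -0.0006] F [ 1.4 -0.2 -2.9]
```

Emit:
{"fn": "play_rows", "kwargs": {"targets": "1 0.025 -0.011 0 0;1 0.06 -0.026 0 0;1 0.095 -0.042 0 0;1 0.13 -0.057 0 0;1 0.16 -0.071 0 0;1 0.185 -0.081 0 0;1 0.196 -0.086 0 0;1 0.196 -0.086 0 0"}}

```text
clock: 4.82
tcp_pos: [0.5159, 0.1076, 0.1683]
orientation: [-2.357, -2.073, 0.002]
contact_force: [-0.5, 0.4, -2.9]
grip_width: 0.0224
gripper_force: 59.6
```

```bash
python3 go.py .5207 .1019 .17
python3 - <<'E'
from h import *
print(r.camera_info("wrist")); cv2.imwrite("pics/w2.png",r.grab_frame("wrist")[:,:,::-1])
E
```

```text
t 4.82 tcp [0.5159 0.1076 0.1683] yhead -7.3 j [-0.84  0.36  0.65  2.   -0.28  0.87 -0.17] tool delta [-0.005   0.0055 -0.0018] spin 0.012 tilt [-0.0025  0.001 ] F [-0.5  0.4 -2.9]
{'fov_y': 67.46504791062117, 'cx': 317.11536784185415, 'cy': 195.4313687297773, 'position': array([0.52554378, 0.1752175 , 0.30976662]), 'rotation': array([ 2.863558  , -0.1817223 , -0.02890236])}
```

View pics/w2.png

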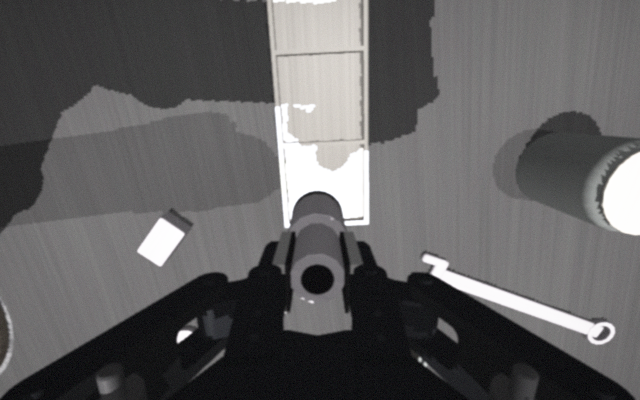

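The wrist view shows the new rack's right end at about (286,226)–(369,224) and its dividers at rows 142 and 52.

```bash
python3 - <<'E'
from h import *
info=dict(fov_y=67.46504791062117,cx=317.11536784185415,cy=195.4313687297773,position=np.array([0.52554378,0.1752175,0.30976662]),rotation=np.array([2.863558,-0.1817223,-0.02890236]))
print("end",cast(info,[(286,226),(369,224)],.014).round(4))
print("div1",cast(info,[(281,142),(369,142)],.014).round(4))
print("div2",cast(info,[(274,54),(367,50)],.014).round(4))
E
python3 go.py .5207 .1019 .07
```

```text
end [[0.4774 0.0641 0.014 ]
 [0.5645 0.0553 0.014 ]]
div1 [[0.4861 0.1514 0.014 ]
 [0.5714 0.1406 0.014 ]]
div2 [[0.4924 0.2301 0.014 ]
 [0.5762 0.2227 0.014 ]]
t 4.87 tcp [0.5166 0.1051 0.1685] yhead -7.5 j [-0.84  0.36  0.65  2.   -0.28  0.87 -0.17] tool delta [-0.0026  0.0046  0.0985] spin 0.009 tilt [-0.0016 -0.    ] F [ 0.3 -0.7 -2.1]
```

Emit:
{"fn": "play_rows", "kwargs": {"targets": "1 -0.002 0.006 0.03 0;1 -0.002 0.006 0.06 0;1 -0.002 0.006 0.085 0;1 -0.002 0.006 0.1 0;1 -0.002 0.006 0.105 0;1 -0.002 0.006 0.105 0;1 -0.002 0.006 0.105 0"}}

```text
clock: 5.45
tcp_pos: [0.524, 0.0996, 0.0646]
orientation: [2.366, 2.065, 0.0]
contact_force: [-0.1, 0.8, -2.5]
grip_width: 0.0226
gripper_force: 59.7
```

```bash
python3 go.py .5227 .1024 .0568
```

```text
t 5.45 tcp [0.524  0.0996 0.0646] yhead -7.8 j [-0.72  0.53  0.54  2.05 -0.43  0.67 -0.04] tool delta [ 0.0026 -0.0017  0.0078] spin 0.004 tilt [ 0.0006 -0.0005] F [-0.1  0.8 -2.5]
```

Creep down by the remaining distance, watching the force.

Emit:
{"fn": "play_rows", "kwargs": {"targets": "1 0.002 -0.001 0.002 0;1 0.002 -0.001 0.004 0;1 0.002 -0.001 0.005 0;1 0.002 -0.001 0.006 0;1 0.002 -0.001 0.0065 0;1 0.002 -0.001 0.007 0;1 0.002 -0.001 0.007 0;1 0.002 -0.001 0.007 0"}}

```text
clock: 6.12
tcp_pos: [0.5227, 0.1028, 0.0571]
orientation: [-2.365, -2.068, -0.0]
contact_force: [0.3, -0.1, -2.8]
grip_width: 0.0224
gripper_force: 59.7
```

Emit:
{"fn": "play_rows", "kwargs": {"targets": "1 0 0 0.0003 0;1 0 0 0.0006 0;1 0 0 0.0006 0;1 0 0 0.0006 0"}}

```text
clock: 6.45
tcp_pos: [0.5228, 0.1028, 0.0568]
orientation: [-2.365, -2.067, -0.0]
contact_force: [-1.8, -0.0, 2.1]
grip_width: 0.0224
gripper_force: 60.1
```

Emit:
{"fn": "play_rows", "kwargs": {"targets": "1 0 0 0.0003 0;0.4 0 0 0.0003 0;0.2 0 0 0.0003 0;0 0 0 0.0003 0;-1 0 0 0.0003 0;-1 0 0 0.0003 0;-1 0 0 0.0003 0;-1 0 0 0.0003 0"}}

```text
clock: 7.12
tcp_pos: [0.5228, 0.1028, 0.0562]
orientation: [2.365, 2.068, 0.0]
contact_force: [1.1, 0.3, -0.9]
grip_width: 0.0853
gripper_force: 0.0
```

Emit:
{"fn": "play_rows", "kwargs": {"targets": "-1 0 0 -0.02 0;-1 0 0 -0.06 0;-1 0 0 -0.1 0;-1 0 0 -0.12 0;-1 0 0 -0.12 0"}}

```text
clock: 7.53
tcp_pos: [0.5257, 0.1032, 0.1808]
orientation: [2.364, 2.066, 0.012]
contact_force: [1.0, 0.8, -0.2]
grip_width: 0.0856
gripper_force: 0.0
```

```bash
python3 go.py .565 -.1815 .17;python3 - <<'E'
from h import *
cv2.imwrite("pics/s1.png",r.grab_frame("scene")[50:300,150:470,::-1])
E
```

```text
t 7.53 tcp [0.5257 0.1032 0.1808] yhead -7.7 j [-0.85  0.35  0.67  1.98 -0.28  0.89 -0.16] tool delta [-0.2769  0.077   0.0101] spin 0.005 tilt [0.0076 0.0034] F [ 1.   0.8 -0.2]
```

View pics/s1.png

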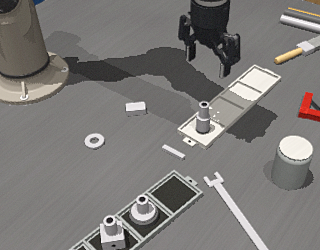

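The core bit stands upright in the right-end pocket of the new rack, at about (203,118) in the crop. Next is the wheel.

Emit:
{"fn": "play_rows", "kwargs": {"targets": "-1 -0.03 0.008 0 0;-1 -0.07 0.019 0 0;-1 -0.11 0.031 0 0;-1 -0.15 0.042 0 0;-1 -0.19 0.053 0 0;-1 -0.23 0.064 0 0;-1 -0.262 0.073 0.01 0;-1 -0.277 0.077 0.02 0"}}

```text
clock: 8.25
tcp_pos: [0.5611, -0.1878, 0.1552]
orientation: [2.37, 2.06, -0.003]
contact_force: [-0.4, -0.4, -0.1]
grip_width: 0.0853
gripper_force: 0.0
```

Emit:
{"fn": "play_rows", "kwargs": {"targets": "-1 0 0 0.01 0;-1 0 0 0.03 0;-1 0 0 0.04 0;-1 0 0 0.04 0;-1 0 0 0.04 0"}}

```text
clock: 8.67
tcp_pos: [0.5614, -0.1809, 0.1152]
orientation: [-2.362, -2.068, 0.002]
contact_force: [0.1, -0.4, 0.0]
grip_width: 0.0853
gripper_force: 0.0
```

```bash
python3 go.py .565 -.1815 .035
```

```text
t 8.67 tcp [ 0.5614 -0.1809  0.1152] yhead -7.6 j [-0.26  0.55  0.63  1.9  -0.42  0.84  0.46] tool delta [-0.0001  0.0039  0.0802] spin 0.007 tilt [-0.0025  0.0006] F [ 0.1 -0.4  0. ]
```

Emit:
{"fn": "play_rows", "kwargs": {"targets": "-1 0 0.004 0.03 0;-1 0 0.004 0.055 0;-1 0 0.004 0.07 0;-1 0 0.004 0.077 0;-1 0 0.004 0.079 0;-1 0 0.004 0.079 0;1 0 0.004 0.079 0;1 0 0.004 0.079 0"}}

```text
clock: 9.33
tcp_pos: [0.567, -0.1828, 0.0385]
orientation: [2.364, 2.067, 0.002]
contact_force: [0.4, -0.3, -0.3]
grip_width: 0.0639
gripper_force: 0.0
```

Emit:
{"fn": "play_rows", "kwargs": {"targets": "1 0 0 0 0;1 0 0 0 0;1 0 0 0 0;1 0 0 0 0;1 0 0 0 0;1 0 0 0 0"}}

```text
clock: 9.83
tcp_pos: [0.5661, -0.1825, 0.0378]
orientation: [-2.365, -2.068, -0.001]
contact_force: [-1.9, 0.4, 6.4]
grip_width: 0.0222
gripper_force: 58.6
```

Emit:
{"fn": "play_rows", "kwargs": {"targets": "1 0 0 -0.01 0;1 0 0 -0.04 0;1 0 0 -0.08 0;1 0 0 -0.12 0;1 0 0 -0.135 0;1 0 0 -0.135 0"}}

```text
clock: 10.33
tcp_pos: [0.5682, -0.1837, 0.1767]
orientation: [2.361, 2.063, 0.008]
contact_force: [0.5, -0.0, -3.0]
grip_width: 0.0223
gripper_force: 59.6
```

```bash
python3 go.py .5296 .1861 .17
```

```text
t 10.33 tcp [ 0.5682 -0.1837  0.1767] yhead -7.7 j [-0.3   0.48  0.68  1.84 -0.37  0.95  0.41] tool delta [ 0.3613 -0.0879  0.006 ] spin 0.005 tilt [ 0.0074 -0.0012] F [ 0.5 -0.  -3. ]
```

Emit:
{"fn": "play_rows", "kwargs": {"targets": "1 0.025 -0.006 0 0;1 0.06 -0.015 0 0;1 0.1 -0.024 0 0;1 0.14 -0.034 0 0;1 0.18 -0.044 0 0;1 0.22 -0.053 0 0;1 0.26 -0.063 0 0;1 0.3 -0.073 0 0"}}

```text
clock: 11.0
tcp_pos: [0.5318, 0.1263, 0.1708]
orientation: [-2.364, -2.067, 0.004]
contact_force: [0.2, 0.2, -2.6]
grip_width: 0.0226
gripper_force: 59.5
```

Emit:
{"fn": "play_rows", "kwargs": {"targets": "1 0.03 -0.007 0 0;1 0.05 -0.012 0 0;1 0.061 -0.015 0 0;1 0.061 -0.015 0 0;1 0.061 -0.015 0 0"}}

```text
clock: 11.42
tcp_pos: [0.5264, 0.1858, 0.1713]
orientation: [2.365, 2.067, -0.003]
contact_force: [0.6, -0.8, -3.1]
grip_width: 0.0222
gripper_force: 59.5
```

```bash
python3 go.py .5296 .1861 .0348
```

```text
t 11.42 tcp [0.5264 0.1858 0.1713] yhead -7.7 j [-0.96  0.41  0.66  1.93 -0.31  0.9  -0.28] tool delta [0.0009 0.0033 0.1365] spin 0.006 tilt [-0.0014 -0.0017] F [ 0.6 -0.8 -3.1]
```

Emit:
{"fn": "play_rows", "kwargs": {"targets": "1 0.001 0.003 0.03 0;1 0.001 0.003 0.065 0;1 0.001 0.003 0.1 0;1 0.001 0.003 0.12 0;1 0.001 0.003 0.128 0;1 0.001 0.003 0.13 0;1 0.001 0.003 0.13 0;1 0.001 0.003 0.13 0"}}

```text
clock: 12.08
tcp_pos: [0.5315, 0.1869, 0.0437]
orientation: [2.366, 2.065, 0.003]
contact_force: [-0.2, -0.2, -3.1]
grip_width: 0.0221
gripper_force: 59.4
```

```bash
python3 go.py .5296 .1861 .0348
```

```text
t 12.08 tcp [0.5315 0.1869 0.0437] yhead -7.8 j [-0.84  0.6   0.52  1.99 -0.48  0.66 -0.15] tool delta [-0.0011 -0.0018  0.0088] spin 0.004 tilt [0.0023 0.0007] F [-0.2 -0.2 -3.1]
```

Emit:
{"fn": "play_rows", "kwargs": {"targets": "1 -0.001 -0.002 0.002 0;1 -0.001 -0.002 0.004 0;1 -0.001 -0.002 0.0055 0;1 -0.001 -0.002 0.0065 0;1 -0.001 -0.002 0.007 0;1 -0.001 -0.002 0.007 0;1 -0.001 -0.002 0.007 0"}}

```text
clock: 12.67
tcp_pos: [0.528, 0.1869, 0.0352]
orientation: [2.365, 2.068, 0.0]
contact_force: [0.9, 0.1, -2.6]
grip_width: 0.0224
gripper_force: 59.4
```

Emit:
{"fn": "play_rows", "kwargs": {"targets": "1 0 0 0.0004 0;1 0 0 0.0008 0;1 0 0 0.0008 0;1 0 0 0.0008 0"}}

```text
clock: 13.0
tcp_pos: [0.5281, 0.1869, 0.0348]
orientation: [-2.365, -2.068, -0.001]
contact_force: [-1.6, -0.2, 4.2]
grip_width: 0.0224
gripper_force: 60.2
```

Emit:
{"fn": "play_rows", "kwargs": {"targets": "0.4 0 0 0 0;0.2 0 0 0 0;0 0 0 0 0;-1 0 0 0 0;-1 0 0 0 0;-1 0 0 0 0;-1 0 0 0 0"}}

```text
clock: 13.58
tcp_pos: [0.528, 0.1869, 0.0344]
orientation: [2.365, 2.068, 0.0]
contact_force: [0.1, -0.5, 0.0]
grip_width: 0.085
gripper_force: 0.0
```

Emit:
{"fn": "play_rows", "kwargs": {"targets": "-1 0 0 -0.02 0;-1 0 0 -0.06 0;-1 0 0 -0.1 0;-1 0 0 -0.13 0;-1 0 0 -0.14 0;-1 0 0 -0.14 0"}}

```text
clock: 14.08
tcp_pos: [0.5298, 0.1875, 0.1772]
orientation: [2.365, 2.067, 0.009]
contact_force: [-0.4, 0.3, -1.3]
grip_width: 0.0856
gripper_force: 0.0
```

```bash
python3 go.py .5507 -.262 .17;python3 - <<'E'
from h import *
f=r.grab_frame("scene")[50:390,150:470,::-1];cv2.imwrite("pics/s2.png",f)
E
```

```text
t 14.08 tcp [0.5298 0.1875 0.1772] yhead -7.7 j [-0.97  0.41  0.67  1.92 -0.32  0.91 -0.28] tool delta [-0.4427  0.0808  0.0059] spin 0.006 tilt [0.0047 0.0032] F [-0.4  0.3 -1.3]
```

View pics/s2.png

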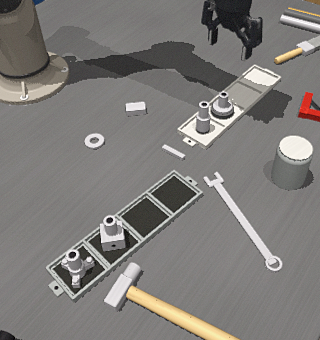

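Core and wheel stand upright in the new rack, at (203,118) and (222,104) in the crop. Next is the block.

Emit:
{"fn": "play_rows", "kwargs": {"targets": "-1 -0.03 0.005 0 0;-1 -0.07 0.013 0 0;-1 -0.11 0.02 0 0;-1 -0.15 0.027 0 0;-1 -0.19 0.035 0 0;-1 -0.23 0.042 0 0;-1 -0.27 0.049 0 0;-1 -0.31 0.057 0 0"}}

```text
clock: 14.8
tcp_pos: [0.5414, -0.1294, 0.1723]
orientation: [-2.363, -2.066, 0.004]
contact_force: [0.4, 0.8, 0.2]
grip_width: 0.0855
gripper_force: 0.0
```

Emit:
{"fn": "play_rows", "kwargs": {"targets": "-1 -0.04 0.007 0 0;-1 -0.08 0.015 0 0;-1 -0.115 0.021 0.01 0;-1 -0.133 0.024 0.03 0;-1 -0.133 0.024 0.05 0;-1 -0.133 0.024 0.05 0;-1 -0.133 0.024 0.05 0"}}

```text
clock: 15.38
tcp_pos: [0.5473, -0.262, 0.1218]
orientation: [-2.362, -2.064, 0.004]
contact_force: [-0.1, -0.1, -0.1]
grip_width: 0.0851
gripper_force: 0.0
```

```bash
python3 go.py .5507 -.262 .049
```

```text
t 15.38 tcp [ 0.5473 -0.262   0.1218] yhead -7.7 j [-0.13  0.57  0.65  1.85 -0.44  0.88  0.6 ] tool delta [0.0004 0.0038 0.0728] spin 0.005 tilt [-0.0053  0.0019] F [-0.1 -0.1 -0.1]
```

Emit:
{"fn": "play_rows", "kwargs": {"targets": "-1 0 0.003 0.03 0;-1 0 0.003 0.055 0;-1 0 0.003 0.066 0;-1 0 0.003 0.071 0;-1 0 0.003 0.071 0;-1 0 0.003 0.071 0;1 0 0.003 0.071 0;1 0 0.003 0.071 0"}}

```text
clock: 16.05
tcp_pos: [0.5529, -0.2637, 0.0547]
orientation: [2.364, 2.067, 0.002]
contact_force: [1.0, 0.1, 0.7]
grip_width: 0.064
gripper_force: 0.0
```

Emit:
{"fn": "play_rows", "kwargs": {"targets": "1 0 0 0 0;1 0 0 0 0;1 0 0 0 0;1 0 0 0 0;1 0 0 0 0;1 0 0 0 0"}}

```text
clock: 16.55
tcp_pos: [0.5519, -0.2635, 0.0538]
orientation: [-2.365, -2.067, -0.0]
contact_force: [-2.3, 1.2, 5.1]
grip_width: 0.0221
gripper_force: 58.7
```

Emit:
{"fn": "play_rows", "kwargs": {"targets": "1 0 0 -0.01 0;1 0 0 -0.04 0;1 0 0 -0.08 0;1 0 0 -0.115 0;1 0 0 -0.125 0;1 0 0 -0.125 0"}}

```text
clock: 17.05
tcp_pos: [0.5536, -0.2643, 0.1815]
orientation: [2.362, 2.064, 0.005]
contact_force: [-0.2, -0.2, -4.5]
grip_width: 0.0224
gripper_force: 59.9
```

```bash
python3 go.py .5364 .2699 .17
```

```text
t 17.05 tcp [ 0.5536 -0.2643  0.1815] yhead -7.7 j [-0.17  0.5   0.7   1.8  -0.39  0.98  0.56] tool delta [ 0.5271 -0.0886  0.0106] spin 0.006 tilt [ 0.0055 -0.0016] F [-0.2 -0.2 -4.5]
```

Emit:
{"fn": "play_rows", "kwargs": {"targets": "1 0.025 -0.004 0 0;1 0.06 -0.01 0 0;1 0.1 -0.017 0 0;1 0.14 -0.024 0 0;1 0.18 -0.03 0 0;1 0.22 -0.037 0 0;1 0.26 -0.044 0 0;1 0.3 -0.05 0 0"}}

```text
clock: 17.72
tcp_pos: [0.5403, 0.0427, 0.1762]
orientation: [-2.363, -2.067, 0.005]
contact_force: [0.4, 0.3, -4.4]
grip_width: 0.022
gripper_force: 59.6
```

Emit:
{"fn": "play_rows", "kwargs": {"targets": "1 0.04 -0.007 0 0;1 0.08 -0.013 0 0;1 0.12 -0.02 0 0;1 0.16 -0.027 0 0;1 0.19 -0.032 0 0;1 0.21 -0.036 0 0;1 0.227 -0.038 0 0;1 0.227 -0.038 0 0"}}

```text
clock: 18.38
tcp_pos: [0.5334, 0.2752, 0.1762]
orientation: [-2.358, -2.074, 0.003]
contact_force: [-0.3, 0.8, -4.1]
grip_width: 0.0223
gripper_force: 59.6
```

Emit:
{"fn": "play_rows", "kwargs": {"targets": "1 0 0 0 0;1 0 0 0 0"}}

```text
clock: 18.55
tcp_pos: [0.535, 0.2687, 0.1774]
orientation: [2.367, 2.065, -0.004]
contact_force: [0.1, -1.3, -2.4]
grip_width: 0.0217
gripper_force: 59.6
```

```bash
python3 go.py .5364 .2699 .0508
```

```text
t 18.55 tcp [0.535  0.2687 0.1774] yhead -7.8 j [-1.06  0.48  0.65  1.83 -0.35  0.96 -0.39] tool delta [0.0017 0.0013 0.1266] spin 0.004 tilt [-0.0013 -0.002 ] F [ 0.1 -1.3 -2.4]
```

Emit:
{"fn": "play_rows", "kwargs": {"targets": "1 0.001 0.001 0.03 0;1 0.001 0.001 0.065 0;1 0.001 0.001 0.095 0;1 0.001 0.001 0.11 0;1 0.001 0.001 0.119 0;1 0.001 0.001 0.12 0;1 0.001 0.001 0.12 0;1 0.001 0.001 0.12 0"}}

```text
clock: 19.22
tcp_pos: [0.5377, 0.2713, 0.0598]
orientation: [2.366, 2.066, 0.004]
contact_force: [0.4, 0.0, -2.7]
grip_width: 0.0221
gripper_force: 59.5
```

```bash
python3 go.py .5364 .2699 .0508
```

```text
t 19.22 tcp [0.5377 0.2713 0.0598] yhead -7.7 j [-0.97  0.63  0.55  1.89 -0.47  0.74 -0.29] tool delta [-0.0015 -0.0011  0.009 ] spin 0.005 tilt [0.0021 0.001 ] F [ 0.4  0.  -2.7]
```

Emit:
{"fn": "play_rows", "kwargs": {"targets": "1 -0.001 -0.001 0.002 0;1 -0.001 -0.001 0.004 0;1 -0.001 -0.001 0.0055 0;1 -0.001 -0.001 0.0065 0;1 -0.001 -0.001 0.007 0;1 -0.001 -0.001 0.007 0;1 -0.001 -0.001 0.007 0"}}

```text
clock: 19.8
tcp_pos: [0.5353, 0.2707, 0.0514]
orientation: [2.365, 2.068, -0.0]
contact_force: [-0.4, 0.3, -4.4]
grip_width: 0.0219
gripper_force: 59.5
```

Emit:
{"fn": "play_rows", "kwargs": {"targets": "1 0 0 0.0004 0;1 0 0 0.0008 0;1 0 0 0.0008 0;1 0 0 0.0008 0"}}

```text
clock: 20.13
tcp_pos: [0.5354, 0.2707, 0.0509]
orientation: [-2.365, -2.068, -0.001]
contact_force: [-1.7, -0.9, 0.4]
grip_width: 0.0218
gripper_force: 60.3
```

Emit:
{"fn": "play_rows", "kwargs": {"targets": "1 0 0 0.0003 0;0.4 0 0 0.0003 0;0.2 0 0 0.0003 0;0 0 0 0.0003 0;-1 0 0 0.0003 0;-1 0 0 0.0003 0;-1 0 0 0.0003 0;-1 0 0 0.0003 0"}}

```text
clock: 20.8
tcp_pos: [0.5353, 0.2706, 0.0503]
orientation: [2.365, 2.068, 0.0]
contact_force: [-0.3, 0.7, -1.1]
grip_width: 0.0855
gripper_force: 0.0
```

Emit:
{"fn": "play_rows", "kwargs": {"targets": "-1 0 0 -0.02 0;-1 0 0 -0.06 0;-1 0 0 -0.1 0;-1 0 0 -0.13 0;-1 0 0 -0.16 0;-1 0 0 -0.17 0;-1 0 0 -0.17 0"}}

```text
clock: 21.38
tcp_pos: [0.5369, 0.2713, 0.2233]
orientation: [2.365, 2.068, 0.009]
contact_force: [0.1, 0.1, -0.7]
grip_width: 0.0851
gripper_force: 0.0
```

```bash
python3 go.py .5396 -.3508 .22
```

```text
t 21.38 tcp [0.5369 0.2713 0.2233] yhead -7.7 j [-1.09  0.42  0.69  1.79 -0.31  1.04 -0.42] tool delta [-0.6162  0.0858  0.0011] spin 0.006 tilt [0.0044 0.0036] F [ 0.1  0.1 -0.7]
```

Emit:
{"fn": "play_rows", "kwargs": {"targets": "-1 -0.03 0.004 0 0;-1 -0.07 0.01 0 0;-1 -0.11 0.015 0 0;-1 -0.15 0.021 0 0;-1 -0.19 0.026 0 0;-1 -0.23 0.032 0 0;-1 -0.27 0.038 0 0;-1 -0.31 0.043 0 0"}}

```text
clock: 22.05
tcp_pos: [0.5352, -0.0439, 0.2187]
orientation: [-2.364, -2.067, 0.003]
contact_force: [1.1, 0.5, 0.4]
grip_width: 0.0856
gripper_force: 0.0
```

Emit:
{"fn": "play_rows", "kwargs": {"targets": "-1 -0.04 0.006 0 0;-1 -0.08 0.012 0 0;-1 -0.12 0.017 0 0;-1 -0.16 0.022 0 0;-1 -0.2 0.028 0 0;-1 -0.24 0.034 0 0;-1 -0.27 0.038 0 0;-1 -0.295 0.042 0 0"}}

```text
clock: 22.72
tcp_pos: [0.5368, -0.3431, 0.2181]
orientation: [-2.367, -2.063, 0.003]
contact_force: [0.4, 0.3, 0.7]
grip_width: 0.0855
gripper_force: 0.0
```

Emit:
{"fn": "play_rows", "kwargs": {"targets": "-1 -0.011 0.001 0 0;-1 -0.011 0.001 0 0;-1 -0.011 0.001 0 0"}}

```text
clock: 22.97
tcp_pos: [0.5377, -0.3504, 0.2188]
orientation: [-2.364, -2.065, 0.001]
contact_force: [-0.4, 0.1, -0.3]
grip_width: 0.0854
gripper_force: 0.0
```

```bash
python3 go.py .5396 -.3508 .041
python3 - <<'E'
from h import *
i=r.camera_info("wrist");f=r.grab_frame("wrist")[:,:,::-1];cv2.imwrite("pics/w3.png",f)
import pickle;pickle.dump(i,open("i.pkl","wb"))
E
```

```text
t 22.97 tcp [ 0.5377 -0.3504  0.2188] yhead -7.7 j [-0.05  0.53  0.76  1.69 -0.4   1.09  0.7 ] tool delta [-0.0003  0.0023  0.1778] spin 0.005 tilt [-0.002   0.0016] F [-0.4  0.1 -0.3]
```

View pics/w3.png

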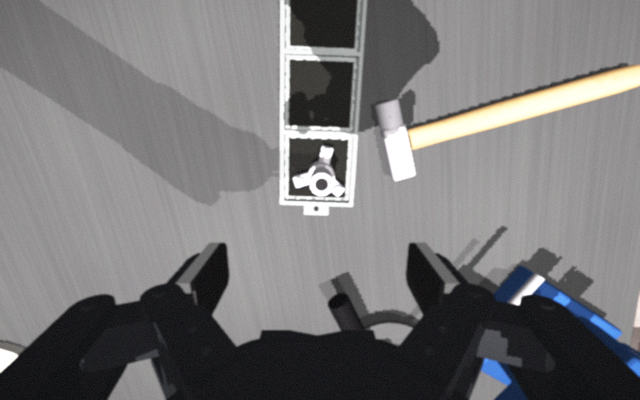

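The spider's shank bore is at (321,185). The end of a black tool handle shows at about (338,300).

Run:
```python
from h import *;import pickle
i=pickle.load(open("i.pkl","rb"))
print("spider",cast(i,(321,185),.071).round(4));print("handle",cast(i,(338,300),.06).round(3),"hammer",cast(i,[(382,110),(400,180)],.025).round(3))
```

```text
spider [[ 0.5416 -0.3528  0.071 ]]
handle [[ 0.543 -0.493  0.06 ]] hammer [[ 0.616 -0.29   0.025]
 [ 0.631 -0.37   0.025]]
```

Emit:
{"fn": "play_rows", "kwargs": {"targets": "-1 -0.001 0.003 0.035 0;-1 -0.001 0.003 0.07 0;-1 -0.001 0.003 0.1 0;-1 -0.001 0.003 0.12 0;-1 -0.001 0.003 0.12 0;-1 -0.001 0.003 0.12 0"}}

```text
clock: 23.52
tcp_pos: [0.5413, -0.3503, 0.0996]
orientation: [-2.361, -2.069, 0.0]
contact_force: [-0.1, -0.3, 1.3]
grip_width: 0.0855
gripper_force: 0.0
```

```bash
python3 go.py .541 -.352 .041
```

```text
t 23.52 tcp [ 0.5413 -0.3503  0.0996] yhead -7.5 j [ 0.02  0.66  0.66  1.77 -0.51  0.89  0.78] tool delta [-0.0018  0.0001  0.0586] spin 0.008 tilt [-0.0018  0.0018] F [-0.1 -0.3  1.3]
```

Emit:
{"fn": "play_rows", "kwargs": {"targets": "-1 -0.001 0 0.03 0;-1 -0.001 0 0.048 0;-1 -0.001 0 0.056 0;-1 -0.001 0 0.057 0;-1 -0.001 0 0.057 0;-1 -0.001 0 0.057 0;1 -0.001 0 0.057 0;1 -0.001 0 0.057 0"}}

```text
clock: 24.18
tcp_pos: [0.5416, -0.3541, 0.0445]
orientation: [2.364, 2.067, 0.001]
contact_force: [0.3, 0.2, 0.6]
grip_width: 0.0641
gripper_force: 0.0
```

Emit:
{"fn": "play_rows", "kwargs": {"targets": "1 0 0 0 0;1 0 0 0 0;1 0 0 0 0;1 0 0 0 0;1 0 0 0 0;1 0 0 0 0"}}

```text
clock: 24.68
tcp_pos: [0.5413, -0.354, 0.0437]
orientation: [2.365, 2.067, 0.001]
contact_force: [-0.1, 0.6, 3.7]
grip_width: 0.0226
gripper_force: 58.7
```

Emit:
{"fn": "play_rows", "kwargs": {"targets": "1 0 0 -0.01 0;1 0 0 -0.04 0;1 0 0 -0.08 0;1 0 0 -0.115 0;1 0 0 -0.135 0;1 0 0 -0.135 0"}}

```text
clock: 25.18
tcp_pos: [0.5424, -0.3557, 0.1835]
orientation: [2.361, 2.062, 0.004]
contact_force: [1.6, -0.7, -2.7]
grip_width: 0.0222
gripper_force: 59.2
```

```bash
python3 go.py .5433 .3536 .17
```

```text
t 25.18 tcp [ 0.5424 -0.3557  0.1835] yhead -7.7 j [-0.02  0.57  0.73  1.71 -0.44  1.02  0.73] tool delta [ 0.703  -0.0944  0.011 ] spin 0.005 tilt [ 0.0064 -0.0036] F [ 1.6 -0.7 -2.7]
```

Emit:
{"fn": "play_rows", "kwargs": {"targets": "1 0.025 -0.003 0 0;1 0.06 -0.008 0 0;1 0.1 -0.013 0 0;1 0.14 -0.019 0 0;1 0.18 -0.024 0 0;1 0.22 -0.03 0 0;1 0.26 -0.035 0 0;1 0.3 -0.04 0 0"}}

```text
clock: 25.85
tcp_pos: [0.5396, -0.049, 0.1771]
orientation: [-2.364, -2.067, 0.003]
contact_force: [1.5, 0.0, -2.9]
grip_width: 0.0225
gripper_force: 59.3
```

Emit:
{"fn": "play_rows", "kwargs": {"targets": "1 0.04 -0.005 0 0;1 0.08 -0.011 0 0;1 0.12 -0.016 0 0;1 0.16 -0.022 0 0;1 0.2 -0.027 0 0;1 0.24 -0.032 0 0;1 0.28 -0.038 0 0;1 0.315 -0.042 0 0"}}

```text
clock: 26.52
tcp_pos: [0.5398, 0.2696, 0.1768]
orientation: [-2.362, -2.069, 0.004]
contact_force: [0.4, -0.3, -2.3]
grip_width: 0.0219
gripper_force: 59.3
```

Emit:
{"fn": "play_rows", "kwargs": {"targets": "1 0.03 -0.004 0 0;1 0.055 -0.008 0 0;1 0.075 -0.01 0 0;1 0.088 -0.012 0 0;1 0.088 -0.012 0 0;1 0.088 -0.012 0 0"}}

```text
clock: 27.02
tcp_pos: [0.541, 0.3549, 0.1772]
orientation: [2.364, 2.068, -0.004]
contact_force: [-0.5, -1.0, -2.9]
grip_width: 0.0224
gripper_force: 59.3
```

```bash
python3 go.py .5433 .3536 .0407
```

```text
t 27.02 tcp [0.541  0.3549 0.1772] yhead -7.6 j [-1.16  0.57  0.7   1.71 -0.42  1.02 -0.45] tool delta [-0.0007  0.0027  0.1365] spin 0.006 tilt [-0.0014 -0.0019] F [-0.5 -1.  -2.9]
```

Emit:
{"fn": "play_rows", "kwargs": {"targets": "1 -0.001 0.002 0.03 0;1 -0.001 0.002 0.065 0;1 -0.001 0.002 0.1 0;1 -0.001 0.002 0.12 0;1 -0.001 0.002 0.128 0;1 -0.001 0.002 0.13 0;1 -0.001 0.002 0.13 0;1 -0.001 0.002 0.13 0"}}

```text
clock: 27.68
tcp_pos: [0.5449, 0.354, 0.0501]
orientation: [2.366, 2.066, 0.004]
contact_force: [0.5, 0.8, -1.5]
grip_width: 0.0224
gripper_force: 59.4
```

```bash
python3 go.py .5433 .3536 .0407
```

```text
t 27.68 tcp [0.5449 0.354  0.0501] yhead -7.7 j [-1.08  0.72  0.59  1.78 -0.54  0.8  -0.36] tool delta [-0.0007 -0.0016  0.0094] spin 0.005 tilt [0.0023 0.0012] F [ 0.5  0.8 -1.5]
```

Emit:
{"fn": "play_rows", "kwargs": {"targets": "1 0 -0.001 0.002 0;1 0 -0.001 0.004 0;1 0 -0.001 0.0055 0;1 0 -0.001 0.0065 0;1 0 -0.001 0.007 0;1 0 -0.001 0.007 0;1 0 -0.001 0.007 0"}}

```text
clock: 28.27
tcp_pos: [0.5425, 0.3544, 0.0413]
orientation: [-2.365, -2.068, 0.0]
contact_force: [-0.6, 0.6, -3.1]
grip_width: 0.0223
gripper_force: 59.4
```

Emit:
{"fn": "play_rows", "kwargs": {"targets": "1 0 0 0.0004 0;1 0 0 0.0008 0;1 0 0 0.0008 0;1 0 0 0.0008 0"}}

```text
clock: 28.6
tcp_pos: [0.5426, 0.3544, 0.0407]
orientation: [-2.365, -2.068, -0.0]
contact_force: [-1.2, -1.1, -0.0]
grip_width: 0.0219
gripper_force: 59.7
```

Emit:
{"fn": "play_rows", "kwargs": {"targets": "1 0 0 0.0003 0;0.4 0 0 0.0003 0;0.2 0 0 0.0003 0;0 0 0 0.0003 0;-1 0 0 0.0003 0;-1 0 0 0.0003 0;-1 0 0 0.0003 0;-1 0 0 0.0003 0"}}

```text
clock: 29.27
tcp_pos: [0.5426, 0.3544, 0.0402]
orientation: [2.365, 2.068, 0.0]
contact_force: [0.2, -0.4, -0.8]
grip_width: 0.0855
gripper_force: 0.0
```

Emit:
{"fn": "play_rows", "kwargs": {"targets": "-1 0 0 -0.02 0;-1 0 0 -0.06 0;-1 0 0 -0.1 0;-1 0 0 -0.14 0;-1 0 0 -0.17 0;-1 0 0 -0.18 0;-1 0 0 -0.18 0;-1 0 0 -0.18 0"}}

```text
clock: 29.93
tcp_pos: [0.5421, 0.3545, 0.2197]
orientation: [-2.364, -2.068, 0.0]
contact_force: [-0.1, 0.3, -1.0]
grip_width: 0.0854
gripper_force: 0.0
```

Run:
```python
from h import *
f=r.grab_frame("scene")[80:260,260:460,::-1];a=cv2.resize(f,None,fx=2,fy=2)
w=r.grab_frame("wrist")[:,:,::-1];b=cv2.resize(w,(400,250));b=cv2.copyMakeBorder(b,0,110,0,0,cv2.BORDER_CONSTANT)
cv2.imwrite("pics/end.png",np.hstack([a,b]))
```

```text
(no output)
```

View pics/end.png

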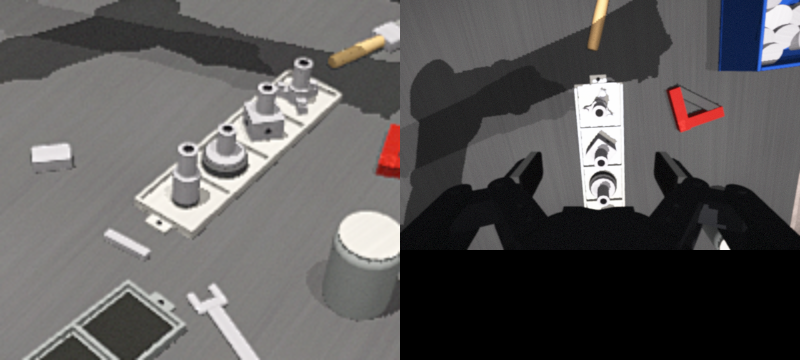

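All four stand upright inside their pockets: core (187,180), wheel (226,150), block (265,115) and spider (301,85). That runs right to left as asked.

```bash
python3 -c "
from bench import r
print(r.hand_in())"
```

```text
the job is handed in; nothing more can be done
None
```

I moved all four fittings to the new rack in reverse order (right to left: core, wheel, block, spider). In the final picture they stand upright in their pockets with the gripper clear; I handed the job in at about 30 s of the 122 s allowed, and no verdict came back.

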